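# Hold the tea strainer ready above the mug

## Robot

A 7-joint arm with a two-finger parallel gripper is mounted at the origin on a cart in front of the work surface, level with it; the furniture and walls round the work are solid. World frame = base frame: x ahead of the robot, y to its left, z up, the work surface at z = 0. Lengths are in m, angles in rad, forces in N, time in s.
With the tool pointing down it reaches from about 0.425 to 0.825 m from the base axis. Payload 3.6 kg.
Tool frame: the origin (TCP) lies midway between the tips of the shut fingers; the grasp point (between the pads) lies 19 mm behind it; z points along the fingers, x is the direction in which the jaws open and shut, and the axes are right-handed (so a half turn about z gives the same grasp; the last joint's range is limited). The gripper opens to 93 mm and grips with 3 to 60 N. Pads are 15 mm wide; open, the fingers measure 128 mm over their backs; the gripper's body (75 mm by 188 mm) begins 65 mm behind the grasp point.
Start: joints at [-1.24, 0.615, -0.013, 1.423, 0.008, 1.103, -0.04], TCP at [0.228, 0.609, 0.219] pointing down, gripper open.
Joint ranges: [-3.12, 3.12], [-0.3, 2.06], [-1.34, 1.32], [0.26, 2.42], [-1.36, 4.5], [0.01, 1.98], [-2.84, 2.84]. Speed limits (rad/s): [2.79, 2.79, 3.14, 3.14, 3.14, 3.14, 3.14].

## Interface

Orientations are given as a 3x3 rotation matrix whose columns are the frame's x, y, z axes.
In Python, from bench import env gives the robot as it stands. Calls block until the motion is done:
- env.move_pose(position, orientation): joint-space move of the TCP to a pose.
- env.move_straight(position, speed=0.15, ori=None, contact_N=None): straight line of the TCP; ori=None keeps the orientation; speed is the mean speed in m/s. With contact_N (N) it stops when the force on the tool has changed by that much, and returns True; else False.
- env.movej(angles): joint-space move.
- env.move_gripper(opening, force=None): opening from 0.0 (shut) to 1.0 (fully open); force is the grip in N (None keeps the last); returns when the fingers have stopped.
- env.hold(seconds).
- env.ik(position, orientation): joint angles nearest the present ones, or None.
- env.camera(name): name is "side" or "top"; returns a dict with "pixels" (400x640x3 uint8, blue, green, red), "range_z" (400x640 float32, m along the optical axis (not along the pixel's ray), 0 where there is no reading), "intrinsics" (3x3 intrinsics, pixels), "extrinsics" (4x4, takes a point from world to camera coordinates). Camera axes: x right, y down, z forward; pixel columns grow to the right and rows downward; lengths in m; the calibration is good to about 2 mm. A picture is of the moment at which its call begins.
A pose or a line that the arm cannot do raises env.PlanningError and nothing moves.
- env.finish_job(): hands the job in, once; it reports no verdict.
Readings, each from a call of its own:
- env.get_clock(): time.
- env.get_qpos(): joint angles.
- env.get_qd(): joint speeds.
- env.get_effort(): joint torques, N m.
- env.get_ee_pos(): TCP position.
- env.get_orientation(): TCP orientation.
- env.get_force(): force on the tool from outside, world axes, zero at the start.
- env.get_wrist_torque(): the same for the moment, N m.
- env.get_gripper_width(): opening from 0.0 (shut) to 1.0 (fully open).
Only numpy, scipy, OpenCV 4.12 (cv2) and the standard library are available. Lean on these libraries where they do the work, as an engineer would, in place of code of your own. Each camera call takes 0.05 s, during which the arm holds its last target.

## Task

Get the tea strainer ready for pouring: press the round perforated basket down flush into the ring of the strainer holder while the holder stands on the worktop. Then pick the holder up (its wooden handle is made for that), lift it with the basket in it higher than the three small jars standing between it and the mug, carry it past them without touching them, and finish holding it level and centred about a centimetre above the mouth of the mug that stands in front of the sink, without ever touching the mug. Your program ends while still holding it there; nothing is put down.

Things in the scene. Friction and masses are not known exactly. Their poses are not given: they have to be found in the camera images.
- holder: loose strainer holder, 0.16 kg: a steel ring with a wooden handle. Ring 76 mm outer diameter, 30 mm tall, origin at the centre of its underside, z up through the ring. Round recess in the top, 56 mm across and 16 mm deep, ending on a ledge 14 mm above the underside (a 44 mm hole goes on through). The handle runs along the holder's -x: wooden part from 50 to 122 mm from the ring's centre, 12 mm wide (y), from 16 to 30 mm above the underside
- holder_grip (a point): point in the middle of the handle's width and height, 72 mm from the ring's centre along -x and 23 mm above the underside; axes as the holder's
- basket: loose perforated steel basket, 0.08 kg: a disc 52 mm in diameter and 16 mm tall, foot chamfered by 3 mm, with a bridge-shaped grip on top. Origin at the centre of its underside, z up. It fits the holder's recess at any turn about z, with 2 mm play all round; seated, its underside is 14 mm above the holder's underside and its disc is flush with the ring's top
- basket_grip (a point): centre of the basket's grip bar, 39 mm above the basket's underside. The bar lies along the basket's y, 42 mm long, 10 mm thick (x), from 32 to 46 mm above the underside (16 mm free space under it, above the disc)
- mug: loose small white mug with dots and one handle, standing on the strip of worktop in front of the sink (other mugs farther right, by the coffee maker, are only clutter): round body 62 mm across and 54 mm tall, handle along the mug's -y reaching 57 mm from the mouth's axis. Origin on the underside, 13 mm from the body's axis towards the handle; z up
- mug_mouth (a point): centre of the mug's mouth, in the plane of its rim, 54 mm above the worktop, z up
- jar_a: bystander: spice jar 44 mm across, 104 mm tall, in the row of three between holder and mug; origin at the centre of its underside
- jar_b: bystander: salt shaker 44 mm across, 90 mm tall, in the same row; origin at the centre of its underside
- jar_c: bystander: spice jar 45 mm across, 104 mm tall, in the same row; origin at the centre of its underside
There are look-alikes about, which are no part of the job. There is more than one size of the holder; the one meant has the size given above.

How it is judged:
By the outcome, as a careful person would: the job done as asked, in the order asked, and still so for the second after the job is handed in, while the arm keeps its last pose, push and grip.
It also fails if it takes over 59 s, if anything falls off the work surface, if the arm or the gripper's body presses on something with over 40 N, if the wrist force passes 120 N, or if a joint passes its speed limit or range.

## Working session

There is one attempt and no reset: what is moved stays moved. The work goes in short steps, each a Python script; the robot and the scene stay as the last script left them, time stands still between calls to the robot, and variables do not carry over. Pictures are saved under pics/ and viewed, and the job is handed in when it is done.

```bash
ls; mkdir -p pics
python3 - <<'E'
from bench import env
import cv2,numpy as np
for n in("side","top"):
    c=env.camera(n); cv2.imwrite(f"pics/{n}0.png",c["pixels"]); np.savez(f"{n}0.npz",**c)
    print(n,c["intrinsics"].round(1).tolist(),c["extrinsics"].round(3).tolist(),(c["range_z"]>0).mean())
print(env.get_clock(),env.get_ee_pos(),env.get_orientation().round(3).tolist())
E
```

```text
pics
side [[422.9, 0.0, 319.2], [0.0, 422.9, 200.5], [0.0, 0.0, 1.0]] [[0.867, -0.499, -0.004, -0.525], [-0.345, -0.593, -0.728, 0.129], [0.36, 0.632, -0.686, 1.128], [0.0, 0.0, 0.0, 1.0]] 0.99515625
top [[479.3, 0.0, 325.0], [0.0, 479.3, 201.9], [0.0, 0.0, 1.0]] [[-0.013, -1.0, -0.015, -0.146], [-0.999, 0.013, -0.041, 0.492], [0.041, 0.014, -0.999, 1.355], [0.0, 0.0, 0.0, 1.0]] 0.99607421875
0.1 [0.22740129 0.60816467 0.21760669] [[0.35, 0.937, -0.001], [0.937, -0.35, -0.002], [-0.002, 0.0, -1.0]]
```

View pics/side0.png

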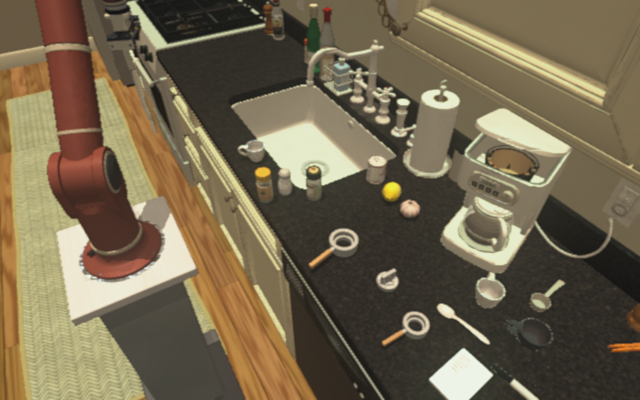

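View pics/top0.png

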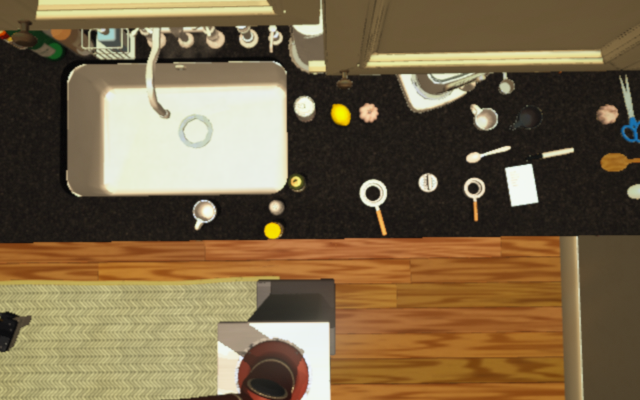

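```bash
cat > h.py <<'E'
import numpy as np,cv2
def load(n,k): 
    return dict(np.load(f"{n}{k}.npz"))
def ray(c,u,v,z):
    K,E=c["intrinsics"],c["extrinsics"]; R,t=E[:3,:3],E[:3,3]
    o=-R.T@t; d=R.T@np.linalg.inv(K)@np.array([u,v,1.]); return o+d*(z-o[2])/d[2]
def proj(c,p):
    q=c["extrinsics"][:3,:3]@np.asarray(p)+c["extrinsics"][:3,3]; q=c["intrinsics"]@q; return q[:2]/q[2]
def cloud(c):
    K,E=c["intrinsics"],c["extrinsics"]; z=c["range_z"]; v,u=np.mgrid[:400,:640]
    P=np.stack([(u-K[0,2])/K[0,0]*z,(v-K[1,2])/K[1,1]*z,z],-1)
    return (P-E[:3,3])@E[:3,:3]
E
python3 - <<'E'
from h import *
c=load("top",0); s=load("side",0)
im=c["pixels"][150:245,180:500]; a=cv2.resize(im,None,fx=2.5,fy=2.5,interpolation=cv2.INTER_CUBIC)
cv2.imwrite("pics/t0a.png",a)
im=s["pixels"][130:360,230:500]; cv2.imwrite("pics/s0a.png",cv2.resize(im,None,fx=2.6,fy=2.6,interpolation=cv2.INTER_CUBIC))
for n,c in(("top",c),("side",s)):
    P=cloud(c); m=(P[...,2]>0.008)&(P[...,2]<0.2)&(P[...,0]>0.35)&(P[...,0]<0.85)&(abs(P[...,1])<0.6)&(c["range_z"]>0)
    k,L,st,ce=cv2.connectedComponentsWithStats(m.astype(np.uint8))
    print(n)
    for i in range(1,k):
        if st[i,4]>25:
            q=P[L==i]; print(ce[i].round(0),st[i,4],"mean",q.mean(0).round(3),"min",q.min(0).round(3),"max",q.max(0).round(3))
E
```

```text
top
[428.  94.] 1336 mean [ 0.786 -0.443  0.046] min [ 0.742 -0.553  0.009] max [ 0.85  -0.362  0.152]
[305. 108.] 434 mean [ 0.747 -0.102  0.063] min [ 0.722 -0.129  0.009] max [ 0.779 -0.07   0.078]
[369. 112.] 279 mean [ 0.738 -0.279  0.037] min [ 0.715 -0.306  0.017] max [ 0.768 -0.255  0.056]
[341. 114.] 343 mean [ 0.733 -0.2    0.045] min [ 0.706 -0.227  0.008] max [ 0.765 -0.17   0.061]
[477. 115.] 198 mean [ 0.724 -0.582  0.038] min [ 0.682 -0.6    0.008] max [ 0.756 -0.563  0.059]
[166. 114.] 54 mean [0.708 0.239 0.188] min [0.697 0.233 0.17 ] max [0.721 0.255 0.199]
[297. 182.] 263 mean [ 0.54  -0.08   0.096] min [ 0.52  -0.1    0.009] max [ 0.564 -0.056  0.111]
[428. 182.] 274 mean [ 0.541 -0.443  0.023] min [ 0.516 -0.471  0.009] max [ 0.567 -0.419  0.052]
[474. 193.] 319 mean [ 0.508 -0.573  0.021] min [ 0.433 -0.6    0.008] max [ 0.553 -0.545  0.031]
[375. 199.] 527 mean [ 0.495 -0.293  0.027] min [ 0.397 -0.325  0.008] max [ 0.552 -0.251  0.038]
[277. 207.] 188 mean [ 0.475 -0.023  0.073] min [ 0.456 -0.039  0.029] max [0.498 0.    0.096]
[204. 212.] 422 mean [0.464 0.
[... 613 characters left out ...]
 0.007 0.108]
[285. 181.] 318 mean [ 0.472 -0.029  0.054] min [ 0.455 -0.04   0.008] max [ 0.497 -0.006  0.091]
[392. 191.] 276 mean [ 0.727 -0.212  0.041] min [ 0.705 -0.23   0.012] max [ 0.76  -0.181  0.057]
[481. 240.] 3974 mean [ 0.783 -0.494  0.075] min [ 0.683 -0.6    0.008] max [ 0.85  -0.366  0.167]
[410. 209.] 264 mean [ 0.733 -0.288  0.034] min [ 0.714 -0.308  0.01 ] max [ 0.763 -0.255  0.056]
[338. 246.] 696 mean [ 0.493 -0.297  0.025] min [ 0.395 -0.328  0.008] max [ 0.552 -0.25   0.035]
[387. 280.] 364 mean [ 0.538 -0.45   0.023] min [ 0.514 -0.471  0.008] max [ 0.568 -0.421  0.05 ]
[410. 327.] 533 mean [ 0.507 -0.574  0.02 ] min [ 0.431 -0.6    0.008] max [ 0.554 -0.545  0.028]
```

View pics/t0a.png

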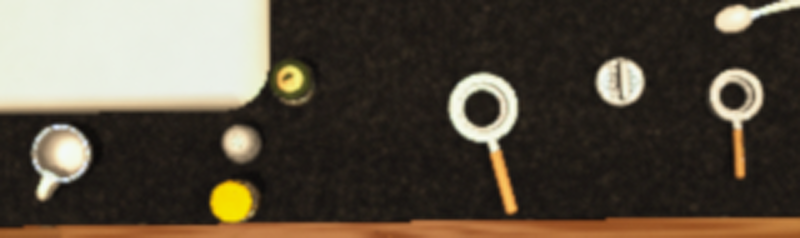

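View pics/s0a.png

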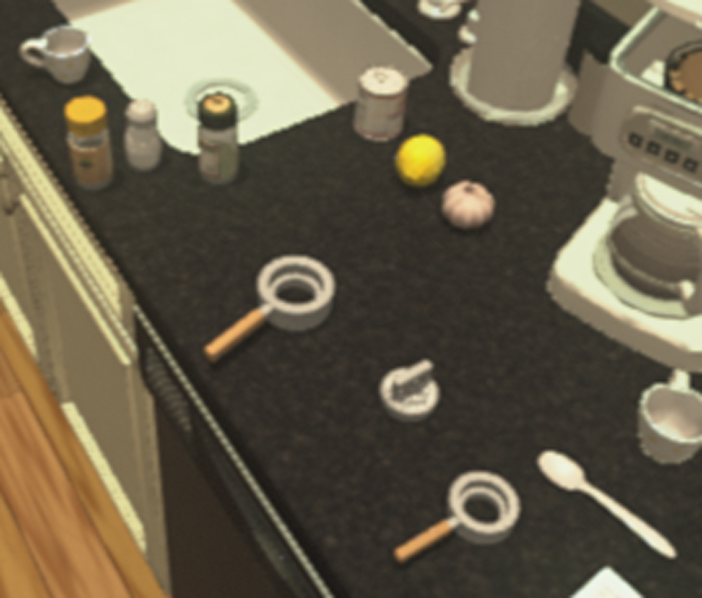

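Run:
```python
from h import *
c=load("top",0); s=load("side",0)
def crop(c,u,v,r,f): return cv2.resize(c["pixels"][v-r:v+r,u-r:u+r],None,fx=f,fy=f,interpolation=cv2.INTER_CUBIC)
rows=[]
for c in(c,s):
    print((np.linalg.inv(c["extrinsics"])[:3,3]).round(3))
    uv=[proj(c,p).round().astype(int) for p in((.515,-.287,.03),(.541,-.445,.03),(.462,.182,.04))]
    print([x.tolist() for x in uv]); rows.append(np.hstack([crop(c,*x,24,5) for x in uv]))
cv2.imwrite("pics/z0.png",np.vstack(rows))
```

```text
[ 0.433 -0.172  1.372]
[[373, 192], [429, 182], [205, 213]]
[ 0.093 -0.899  0.865]
[[344, 238], [388, 277], [253, 149]]
```

View pics/z0.png

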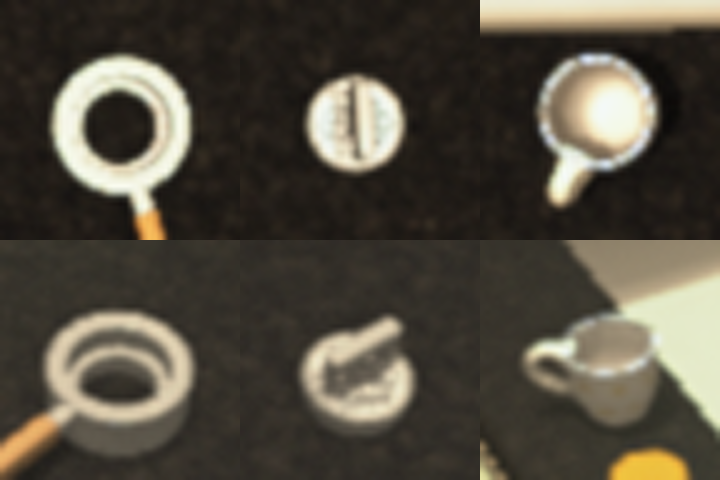

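```bash
cat >> h.py <<'E'
def fitc(P):
    P=P[:,:2]; w=np.ones(len(P),bool)
    for _ in range(15):
        A=np.c_[2*P[w],np.ones(w.sum())]; b=(P[w]**2).sum(1)
        x=np.linalg.lstsq(A,b,rcond=None)[0]; r=np.sqrt(x[2]+x[:2]@x[:2])
        d=abs(np.hypot(*(P-x[:2]).T)-r); w=d<max(.0015,1.5*np.median(d))
    return x[:2],r,w.mean(),d[w].std()
def disc(c,p,z,r=24,thr=None,hull=False,f=8):
    u,v=proj(c,p).round().astype(int)
    im=cv2.cvtColor(c["pixels"][v-r:v+r,u-r:u+r],cv2.COLOR_BGR2GRAY)
    im=cv2.resize(im,None,fx=f,fy=f,interpolation=cv2.INTER_CUBIC)
    t,m=cv2.threshold(im,thr or 0,255,cv2.THRESH_BINARY+(0 if thr else cv2.THRESH_OTSU))
    cs,_=cv2.findContours(m,cv2.RETR_EXTERNAL,cv2.CHAIN_APPROX_NONE)
    k=max(cs,key=lambda k:cv2.contourArea(k)*(1-0*cv2.pointPolygonTest(k,(r*f,r*f),True)))
    q=k[:,0].astype(float); q=(q+.5)/f-.5+np.array([u-r,v-r])
    P=np.array([ray(c,*x,z) for x in q]); return fitc(P),t
E
python3 - <<'E'
from h import *
T=load("top",0); S=load("side",0)
ring=(.515,-.287,.03)
for n,c in(("top",T),("side",S)):
    for thr in ((None,80,110,140,160)):
        for nm,p,z in(("ring",ring,.03),("bask",(.541,-.445,.016),.016),("mug",(.462,.182,.054),.054)):
            try:
                (x,r,w,e),t=disc(c,p,z,thr=thr,r=20); print(n,nm,t,x.round(4),"dia",round(2*r*1e3,1),round(w,2),round(e*1e3,2))
            except Exception as ex: print(n,nm,ex)
for n,c in(("top",T),("side",S)):
    hsv=cv2.cvtColor(c["pixels"],cv2.COLOR_BGR2HSV); P=cloud(c)
    m=(hsv[...,1]>110)&(hsv[...,0]<25)&(abs(P[...,0]-.43)<.06)&(abs(P[...,1]+.3)<.05)&(P[...,2]>.01)
    v,u=np.nonzero(m); q=np.array([ray(c,a,b,.03) for a,b in zip(u,v)])[:,:2]
    d=np.linalg.svd(q-q.mean(0))[2][0]; print(n,"handle",len(u),q.mean(0).round(4),np.degrees(np.arctan2(*(d*np.sign(d[0]))[::-1])).round(2), np.ptp(q@d))
E
```

```text
top ring 125.0 [ 0.5129 -0.2875] dia 77.5 0.84 0.16
top bask 118.0 [ 0.5408 -0.4437] dia 53.8 1.0 0.17
top mug 107.0 [0.4671 0.1812] dia 65.0 0.78 0.26
top ring 80.0 [ 0.5129 -0.2874] dia 79.7 0.84 0.16
top bask 80.0 [ 0.5408 -0.4437] dia 55.9 1.0 0.17
top mug 80.0 [0.4671 0.1812] dia 66.5 0.77 0.26
top ring 110.0 [ 0.5129 -0.2875] dia 78.2 0.84 0.16
top bask 110.0 [ 0.5408 -0.4437] dia 54.2 1.0 0.17
top mug 110.0 [0.4671 0.1812] dia 64.9 0.78 0.25
top ring 140.0 [ 0.5129 -0.2875] dia 76.8 0.84 0.16
top bask 140.0 [ 0.5408 -0.4437] dia 52.6 1.0 0.2
top mug 140.0 [0.4671 0.1812] dia 63.3 0.76 0.3
top ring 160.0 [ 0.513  -0.2875] dia 75.9 0.84 0.17
top bask 160.0 [ 0.5408 -0.4437] dia 51.5 0.62 0.25
top mug 160.0 [0.4668 0.1802] dia 59.7 0.59 1.19
side ring 116.0 [ 0.5134 -0.2881] dia 78.4 0.75 0.23
side bask 115.0 [ 0.5414 -0.4441] dia 53.9 0.54 0.22
side mug 117.0 [0.4989 0.2058] dia 162.7 0.61 3.95
side ring 80.0 [ 0.5058 -0.2927] dia 96.2 0.58 1.08
side bask 80.0 [ 0.5407 -0.4447] dia 57.1 0.81 0.26
side mug 80.0 [0.4956 0.1926] dia 187.0 0.61 5.27
side ring 110.0 [ 0.5133 -0.2882] dia 78.9 0.74 0.24
side bask 110.0 [ 0.5413 -0.4441] dia 54.2 0.53 0.2
side mug 110.0 [0.5038 0.1945] dia 177.9 0.65 4.94
side ring 140.0 [ 0.5135 -0.288 ] dia 76.2 0.74 0.19
side bask 140.0 [ 0.5416 -0.444 ] dia 52.0 0.52 0.21
side mug 140.0 [0.4904 0.1945] dia 113.9 0.65 5.5
side ring 160.0 [ 0.5135 -0.2879] dia 74.4 0.75 0.18
side bask 160.0 [ 0.5417 -0.444 ] dia 50.4 0.51 0.29
side mug 160.0 [0.4881 0.1918] dia 102.2 0.66 4.45
top handle 111 [ 0.43 -0.31] 14.33 0.06892294200564769
side handle 148 [ 0.4273 -0.3141] 14.81 0.07435423810789837
```

Run:
```python
from h import *
T=load("top",0); S=load("side",0)
a,b=ray(S,396,269,.046),ray(S,381,278,.046);print(a,b,np.degrees(np.arctan2(*(a-b)[1::-1])))
for c in(T,S):
    P=cloud(c); m=(np.hypot(P[...,0]-.541,P[...,1]+.444)<.03)&(P[...,2]>.036); q=P[m]
    d=np.linalg.svd(q[:,:2]-q[:,:2].mean(0))[2][0]; print(len(q),q.mean(0).round(4),np.degrees(np.arctan2(d[1],d[0])),np.ptp(q[:,:2]@d))
# top image dark line
def crop(c,u,v,r,f): return cv2.resize(c["pixels"][v-r:v+r,u-r:u+r],None,fx=f,fy=f,interpolation=cv2.INTER_CUBIC)
cv2.imwrite("pics/b0.png",np.hstack([crop(T,429,182,14,14),crop(S,388,277,14,14)]))
# mug rim from the side, project circle
im=crop(S,253,149,20,20)
for ctr in((.467,.181),):
  for t in np.linspace(0,2*np.pi,40):
    p=proj(S,(ctr[0]+.031*np.cos(t),ctr[1]+.031*np.sin(t),.054)); q=((p+.5-[233,129])*20-.5).astype(int); cv2.circle(im,tuple(int(x) for x in q),2,(0,0,255),-1)
cv2.imwrite("pics/m0.png",cv2.resize(im,(500,500)))
```

```text
[ 0.56337938 -0.44510703  0.046     ] [ 0.5165212  -0.44852736  0.046     ] 4.174798913969715
64 [ 0.5414 -0.4439  0.0452] -176.82673309878908 0.0400947947507192
87 [ 0.5392 -0.4467  0.0443] -178.4026678319323 0.04122549660188857
```

View pics/b0.png

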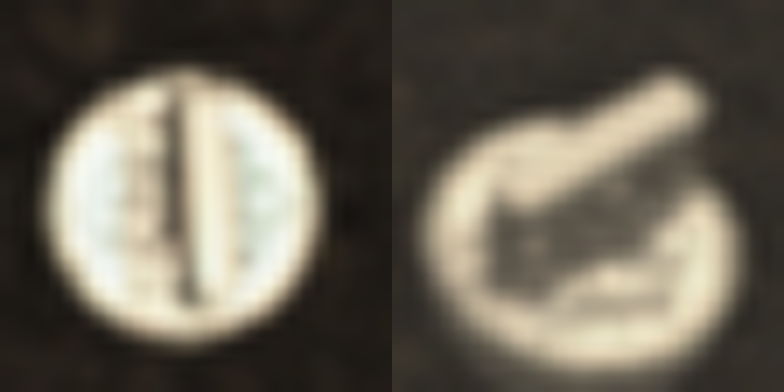

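View pics/m0.png

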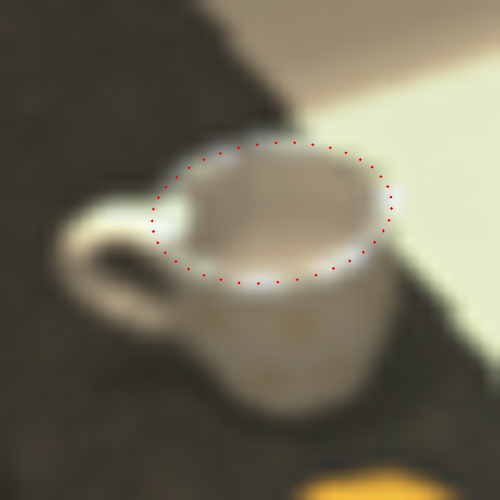

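```bash
cat >> h.py <<'E'
def down(deg):
    a=np.radians(deg); x=np.array([np.cos(a),np.sin(a),0]); z=np.array([0,0,-1.]); return np.c_[x,np.cross(z,x),z]
RING=np.array([.5132,-.2878]); BASK=np.array([.5411,-.4439]); MUG=np.array([.467,.181])
E
python3 - <<'E'
from h import *
from bench import env
for c in(load("top",0),load("side",0)):
    P=cloud(c); m=(abs(P[...,0]-.72)<.15)&(abs(P[...,1]-.25)<.2)&(P[...,2]>.1); print(P[m].min(0),P[m].max(0))
for nm,p,a in(("via",(.45,.1,.42),(-80,-60,-45,100,120,135)),("b",(*BASK,.11),(93,-87)),("r",(*RING,.05),(93,-87)),("g",(.4436,-.306,.004),(104.7,-75.3)),
   ("m",(.455,.11,.068),(170,-10)),("m90",(.467,.109,.068),(180,0))):
    for d in a:
        q=env.ik(p,down(d)); print(nm,d,None if q is None else np.round(q,2))
E
```

```text
[0.67314585 0.05004651 0.16981322] [0.86974779 0.28517604 0.8260974 ]
[0.69769083 0.22857839 0.1710486 ] [0.8699389  0.25647924 0.28859405]
via -80 [-0.91  0.22  0.84  1.58 -0.16  1.42 -1.46]
via -60 [-0.83  0.2   0.72  1.58 -0.13  1.42 -1.15]
via -45 [-0.77  0.19  0.64  1.57 -0.12  1.41 -0.91]
via 100 [-0.44  0.17  0.21  1.57 -0.04  1.41  1.52]
via 120 [-0.36  0.17  0.11  1.56 -0.02  1.41  1.85]
via 135 [-0.31  0.17  0.05  1.56 -0.01  1.41  2.1 ]
b 93 [ 0.52  0.81  0.26  1.38 -0.23  0.98  2.45]
b -87 [ 0.25  0.94  0.85  1.4  -0.73  1.14 -0.31]
r 93 [ 0.51  0.73 -0.05  1.77  0.06  0.64  2.04]
r -87 [ 0.14  0.8   0.56  1.79 -0.6   0.74 -0.5 ]
g 104.7 [ 0.72  0.76 -0.25  1.93  0.37  0.49  2.04]
g -75.3 [ 0.47  0.76  0.14  1.94 -0.22  0.46 -0.54]
m 170 [-0.02  0.6  -0.39  2.09  0.44  0.53  2.24]
m -10 [-0.47  0.59  0.28  2.1  -0.33  0.49 -0.12]
m90 180 [ 0.02  0.62 -0.44  2.06  0.48  0.56  2.39]
m90 0 [-0.45  0.6   0.25  2.07 -0.29  0.51  0.02]
```

Run:
```python
from h import *
from bench import env
env.move_pose((.45,.1,.40),down(-45)); print(env.get_clock())
env.move_pose((*BASK,.10),down(-87)); print(env.get_clock(),env.get_ee_pos(),env.get_qpos().round(2))
np.savez("side1.npz",**env.camera("side")); cv2.imwrite("pics/side1.png",load("side",1)["pixels"])
```

```text
2.2
4.4417 [ 0.54286098 -0.44245633  0.1007524 ] [ 0.35  0.88  0.6   1.4  -0.53  1.03 -0.45]
```

View pics/side1.png

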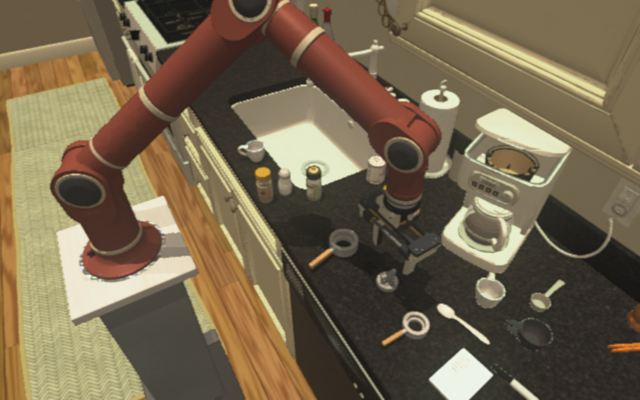

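Run:
```python
from h import *
from bench import env
env.move_gripper(.5); print(env.get_ee_pos())
env.move_straight((*BASK,.021),speed=.08); print(env.get_ee_pos(),env.get_force())
env.move_gripper(0,force=25); print(env.get_gripper_width()*93,env.get_ee_pos(),env.get_force())
env.move_straight((*BASK,.12),speed=.1); env.hold(.3)
print(env.get_gripper_width()*93,env.get_ee_pos(),env.get_orientation().round(3).tolist(),env.get_force(),env.get_clock())
for n in("side","top"): 
    np.savez(f"{n}2.npz",**env.camera(n))
    c=load(n,2);u,v=proj(c,(.53,-.37,.08)).astype(int); cv2.imwrite(f"pics/{n}2.png",cv2.resize(c["pixels"][v-60:v+60,u-80:u+80],None,fx=5,fy=5,interpolation=cv2.INTER_CUBIC)); print(u,v)
```

```text
[ 0.54108849 -0.44391323  0.09997509]
[ 0.54141644 -0.44441893  0.02172662] [0.4512898  0.36201835 0.13777037]
9.448013165871814 [ 0.54110804 -0.44399874  0.02099526] [-0.15453086 -0.19042497 -1.40238342]
10.1666991556577 [ 0.54095014 -0.44379255  0.11954011] [[0.052, -0.999, -0.001], [-0.999, -0.052, 0.0], [-0.0, 0.001, -1.0]] [ 0.5070857  -0.86997881 -0.74893653] 8.6417
367 244
404 184
```

View pics/side2.png

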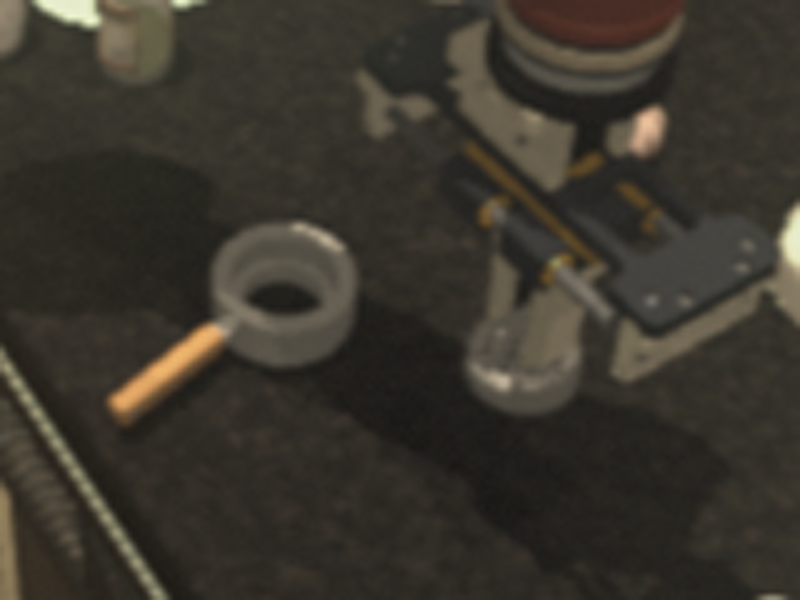

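View pics/top2.png

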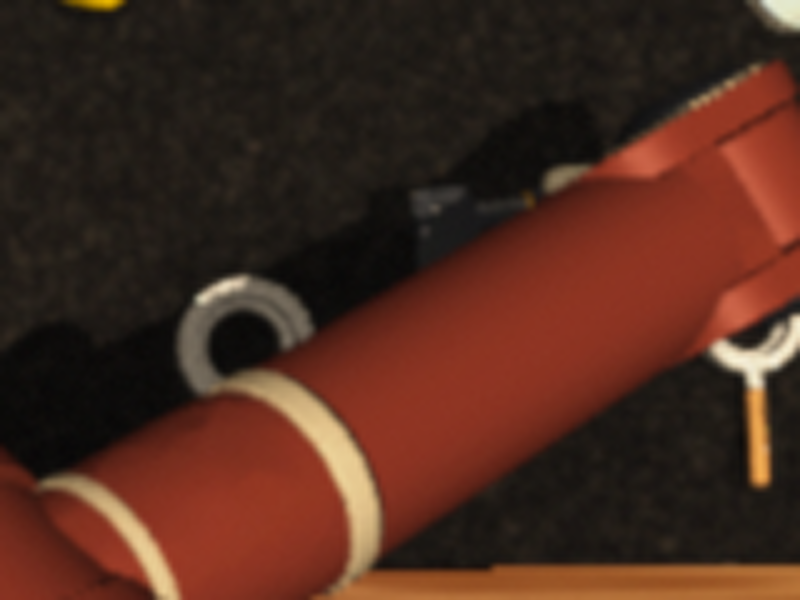

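Run:
```python
from h import *
from bench import env
env.move_straight((*RING,.12),speed=.12)
env.move_straight((*RING,.062),speed=.08); env.hold(.2)
print(env.get_ee_pos(),env.get_force())
np.savez("side3.npz",**env.camera("side")); c=load("side",3)
im=cv2.resize(c["pixels"][198:298,275:415],None,fx=5,fy=5,interpolation=cv2.INTER_CUBIC)
for r,z,cc in((.026,.041+.016,(0,255,0)),(.023,.041,(0,255,255)),(.038,.03,(0,0,255))):
  for t in np.linspace(0,2*np.pi,60):
    q=(proj(c,(RING[0]+r*np.cos(t),RING[1]+r*np.sin(t),z))+.5-[275,198])*5; cv2.circle(im,(int(q[0]),int(q[1])),1,cc,-1)
cv2.imwrite("pics/side3.png",im)
```

```text
[ 0.51355997 -0.28803295  0.06258591] [ 0.49321138 -0.39156578 -0.6658143 ]
```

View pics/side3.png

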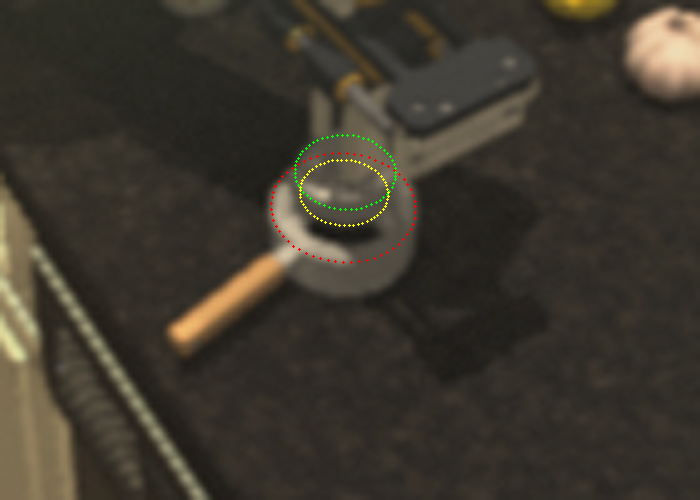

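Run:
```python
from h import *
from bench import env
h=env.move_straight((*RING,.036),speed=.03,contact_N=8); print(h,env.get_ee_pos(),env.get_force())
h=env.move_straight((*RING,.031),speed=.02,contact_N=12); print(h,env.get_ee_pos(),env.get_force(),env.get_clock())
```

```text
False [ 0.51332192 -0.28795067  0.03616586] [-0.48723812 -0.10748546 -0.54046192]
True [ 0.51370342 -0.28821964  0.03480067] [-0.9993305  -0.50471297  4.90550429] 12.5833
```

Run:
```python
from h import *
from bench import env
p=env.get_ee_pos()
h=env.move_straight((p[0],p[1],.0325),speed=.02,contact_N=20); print(h,env.get_ee_pos(),env.get_force())
env.move_straight((p[0],p[1],.0345),speed=.02);print(env.get_force())
env.move_gripper(.45); 
env.move_straight((p[0],p[1],.11),speed=.12)
env.move_pose((.36,-.40,.2),down(-75.3)); print(env.get_clock())
for n in("side","top"): 
    np.savez(f"{n}4.npz",**env.camera(n))
    c=load(n,4);u,v=proj(c,(.48,-.29,.03)).astype(int); cv2.imwrite(f"pics/{n}4.png",cv2.resize(c["pixels"][v-40:v+40,u-50:u+50],None,fx=7,fy=7,interpolation=cv2.INTER_CUBIC)); print(u,v)
    P=cloud(c); m=(np.hypot(P[...,0]-.513,P[...,1]+.288)<.03)
    print(np.sort(P[m][:,2])[-20::4].round(4))
    for pz in((.03,),):
        try: print(disc(c,(.513,-.288,.03),.03,r=20,thr=110))
        except Exception as e: print(e)
```

```text
False [ 0.51377022 -0.28830144  0.034669  ] [-2.59247705  1.97968869 12.21084177]
[ 0.43215658 -0.57020275  4.60397188]
15.425
332 244
[0.0318 0.0321 0.0323 0.0329 0.0335]
((array([ 0.51278822, -0.28849252]), np.float64(0.039563690445455185), np.float64(0.5990990990990991), np.float64(0.00022792124012919673)), 110.0)
373 204
[0.0613 0.0624 0.0631 0.064  0.0654]
((array([ 0.5129423 , -0.28745469]), np.float64(0.03922917568353091), np.float64(0.8200270635994588), np.float64(0.00017015264199437017)), 110.0)
```

View pics/side4.png

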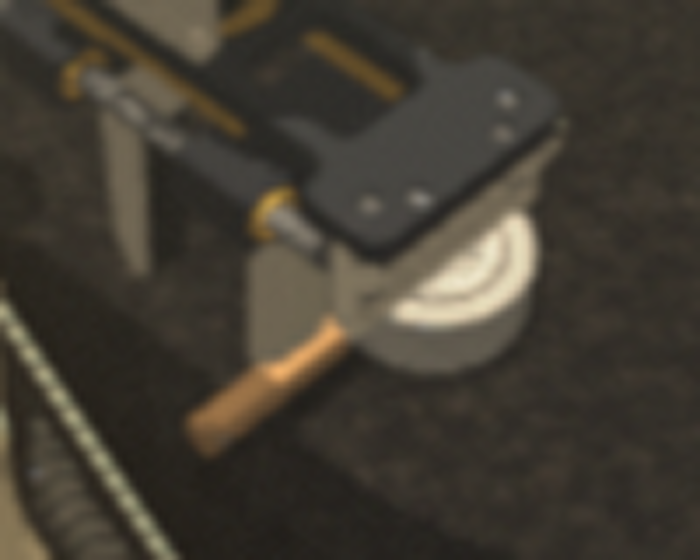

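View pics/top4.png

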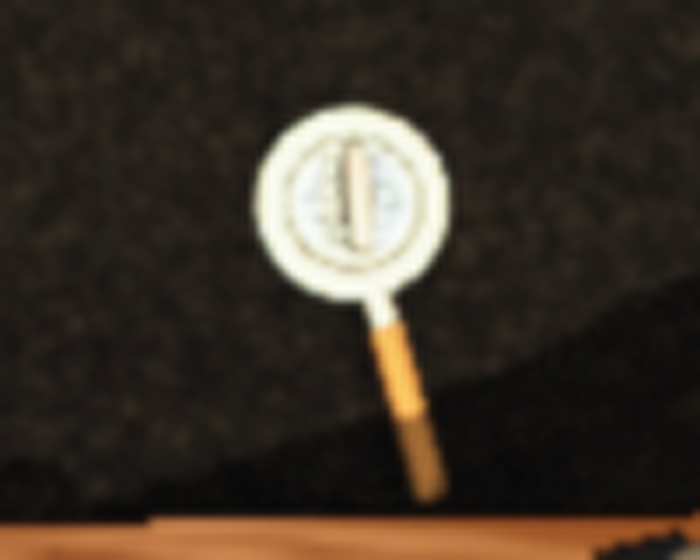

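Run:
```python
from h import *
from bench import env
R=down(-75.3); g=RING-.072*np.array([np.cos(np.radians(14.7)),np.sin(np.radians(14.7))])
env.move_pose((*g,.12),R); env.hold(.15)
env.move_straight((*g,.005),speed=.1); print(env.get_ee_pos(),env.get_force())
env.move_gripper(0,force=55); print(env.get_gripper_width()*93,env.get_force())
env.move_straight((*g,.035),speed=.06); env.hold(.2); print(env.get_ee_pos(),env.get_force(),env.get_wrist_torque(),env.get_gripper_width()*93,env.get_clock())
for n in("side","top"): 
    np.savez(f"{n}5.npz",**env.camera(n))
    c=load(n,5);u,v=proj(c,(.48,-.29,.06)).astype(int); cv2.imwrite(f"pics/{n}5.png",cv2.resize(c["pixels"][v-40:v+40,u-50:u+50],None,fx=7,fy=7,interpolation=cv2.INTER_CUBIC)); print(u,v)
```

```text
[ 0.44392797 -0.3064399   0.00557731] [-0.40894687  0.7249081   0.27926502]
11.667082236501487 [-0.19910192 -0.00753142  1.56365964]
[ 0.44333798 -0.30587496  0.03465996] [ 0.48253857 -0.10173146 -2.4987633 ] [-0.05867736  0.26962262 -0.01956074] 11.664553939749306 19.0667
333 236
374 203
```

View pics/side5.png

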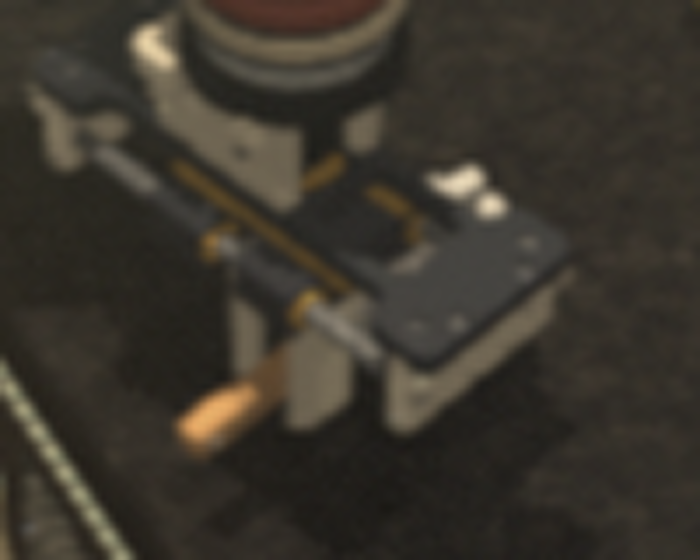

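View pics/top5.png

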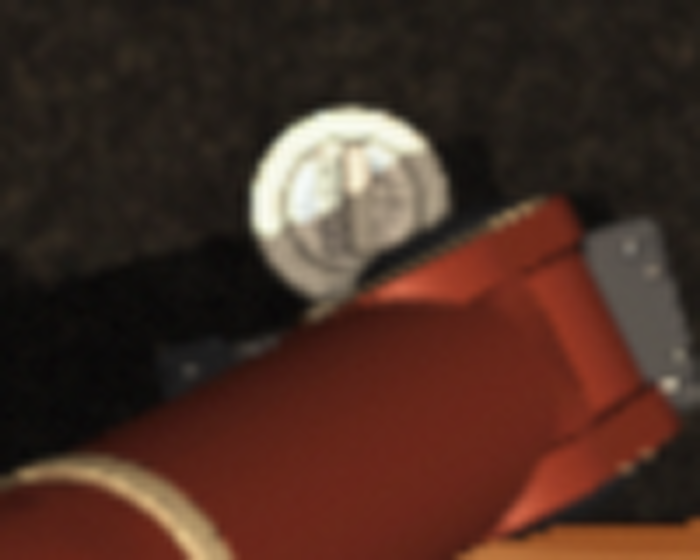

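```bash
cat >> h.py <<'E'
def tcp(ring,yaw,under):
    a=np.radians(yaw); return np.array([ring[0]-.072*np.cos(a),ring[1]-.072*np.sin(a),under+.005])
E
python3 - <<'E'
from h import *
from bench import env
env.move_straight(tcp(RING,14.7,.17),speed=.12)
env.move_straight(tcp((.51,-.06),47,.17),speed=.15,ori=down(47-90)); print(env.get_clock())
env.move_straight(tcp(MUG,80,.17),speed=.15,ori=down(-10)); env.hold(.3); print(env.get_clock(),env.get_ee_pos(),env.get_gripper_width()*93)
for n in("side","top"): 
    np.savez(f"{n}6.npz",**env.camera(n))
    c=load(n,6);u,v=proj(c,(.46,.15,.12)).astype(int); cv2.imwrite(f"pics/{n}6.png",cv2.resize(c["pixels"][max(0,v-50):v+50,u-60:u+60],None,fx=6,fy=6,interpolation=cv2.INTER_CUBIC)); print(u,v)
E
```

```text
21.925
23.8583 [0.45455118 0.1097765  0.17501801] 11.463030894802253
253 133
209 212
```

View pics/side6.png

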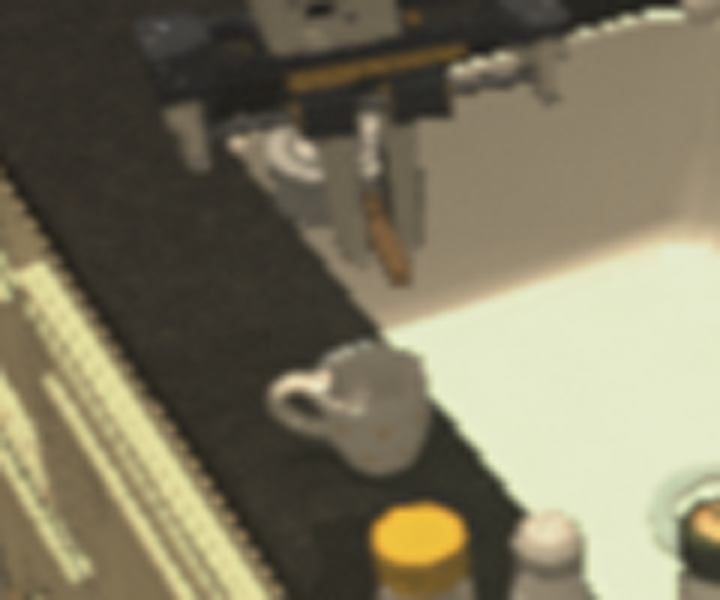

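View pics/top6.png

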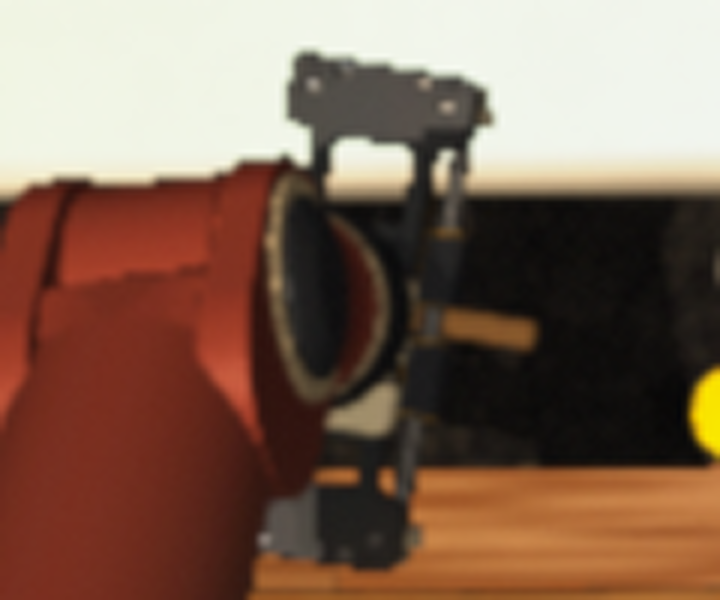

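```bash
cat >> h.py <<'E'
def tilt(c,xy,yaw,zr):
    # fit line height vs distance from ring centre along -x on orange part
    P=cloud(c); hsv=cv2.cvtColor(c["pixels"],cv2.COLOR_BGR2HSV); a=np.radians(yaw)
    d=-(P[...,:2]-xy)@np.array([np.cos(a),np.sin(a)]); l=(P[...,:2]-xy)@np.array([-np.sin(a),np.cos(a)])
    m=(d>.045)&(d<.13)&(abs(l)<.012)&(abs(P[...,2]-zr)<.035)&(hsv[...,1]>90)&(hsv[...,0]<25)
    return d[m],l[m],P[m][:,2]
E
python3 - <<'E'
from h import *
for n in("top","side"):
    for k,xy,yaw,z in((0,RING,14.7,.03),(6,MUG,80,.2)):
        c=load(n,k); d,l,h=tilt(c,xy,yaw,z)
        print(n,k,len(d), "d",d.min().round(3),d.max().round(3),"lat",l.mean().round(4),"lat slope",np.polyfit(d,l,1)[0].round(3),"z slope",np.polyfit(d,h,1).round(3),"z",[ (round(x,3),h[abs(d-x)<.005].max().round(4) if (abs(d-x)<.005).any() else None) for x in(.06,.07,.08,.09,.1,.11,.12)])
c=load("side",6)
im=c["pixels"][83:183,193:313]; im=cv2.resize(im,None,fx=6,fy=6,interpolation=cv2.INTER_CUBIC)
a=np.radians(80);ex=np.array([np.cos(a),np.sin(a)]);ey=np.array([-ex[1],ex[0]])
def dot(p,cc):
    q=(proj(c,p)+.5-[193,83])*6; cv2.circle(im,(int(q[0]),int(q[1])),2,cc,-1)
for t in np.linspace(0,2*np.pi,60):
    for z,cc in((.2,(0,0,255)),(.17,(0,255,0))): dot((*(MUG+.038*np.array([np.cos(t),np.sin(t)])),z),cc)
for d in np.linspace(.05,.122,12):
    for s in(-.006,.006): dot((*(MUG-d*ex+s*ey),.2),(255,0,255))
cv2.imwrite("pics/side6b.png",im)
E
```

```text
top 0 196 d 0.05 0.13 lat 0.0001 lat slope 0.018 z slope [-0.104  0.027] z [(0.06, np.float64(0.0344)), (0.07, np.float64(0.0358)), (0.08, np.float64(0.0346)), (0.09, np.float64(0.0369)), (0.1, np.float64(0.0343)), (0.11, np.float64(0.0338)), (0.12, np.float64(0.033))]
top 6 86 d 0.074 0.124 lat -0.0014 lat slope -0.035 z slope [-0.051  0.206] z [(0.06, None), (0.07, np.float64(0.1994)), (0.08, np.float64(0.2169)), (0.09, np.float64(0.2038)), (0.1, np.float64(0.2067)), (0.11, np.float64(0.2057)), (0.12, np.float64(0.2046))]
side 0 172 d 0.047 0.123 lat -0.0022 lat slope 0.023 z slope [-0.01   0.026] z [(0.06, np.float64(0.0335)), (0.07, np.float64(0.0327)), (0.08, np.float64(0.0336)), (0.09, np.float64(0.0337)), (0.1, np.float64(0.0333)), (0.11, np.float64(0.0336)), (0.12, np.float64(0.0317))]
side 6 62 d 0.057 0.125 lat -0.0004 lat slope 0.027 z slope [-0.04   0.203] z [(0.06, np.float64(0.2022)), (0.07, np.float64(0.2023)), (0.08, np.float64(0.2025)), (0.09, np.float64(0.2018)), (0.1, np.float64(0.202)), (0.11, np.float64(0.2033)), (0.12, np.float64(0.2037))]
```

View pics/side6b.png

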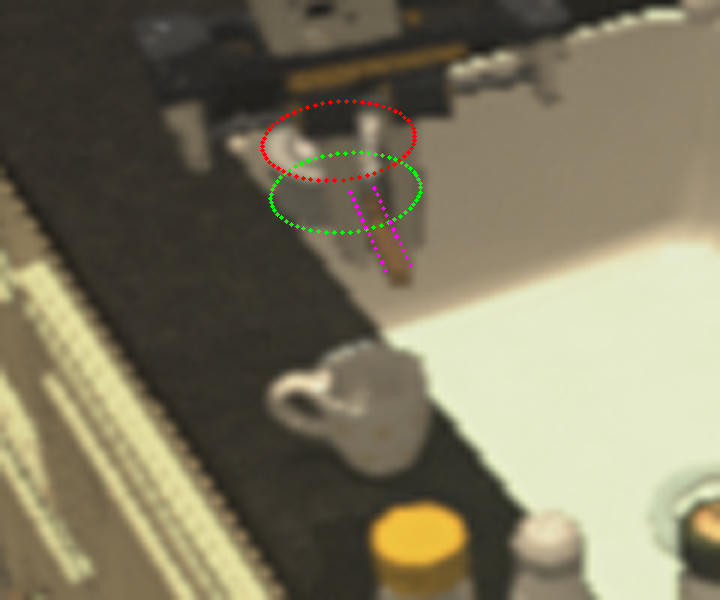

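Run:
```python
from h import *
from bench import env
env.move_straight(tcp(MUG,80,.0645),speed=.06); env.hold(.5); print(env.get_clock(),env.get_ee_pos()-tcp(MUG,80,.0645),env.get_gripper_width()*93,env.get_force())
print(env.get_orientation().round(3).tolist())
for n in("side","top"): 
    np.savez(f"{n}7.npz",**env.camera(n))
c=load("top",7); cv2.imwrite("pics/top7.png",cv2.resize(c["pixels"][160:260,150:270],None,fx=6,fy=6))
c=load("side",7)
im=c["pixels"][93:193,193:313]; im=cv2.resize(im,None,fx=7,fy=6,interpolation=cv2.INTER_CUBIC) if 0 else cv2.resize(im,None,fx=6,fy=6,interpolation=cv2.INTER_CUBIC)
a=np.radians(80);ex=np.array([np.cos(a),np.sin(a)]);ey=np.array([-ex[1],ex[0]])
def dot(p,cc):
    q=(proj(c,p)+.5-[193,93])*6; cv2.circle(im,(int(q[0]),int(q[1])),1,cc,-1)
for t in np.linspace(0,2*np.pi,60):
    for r,z,cc in((.038,.0945,(0,0,255)),(.038,.0645,(0,255,0)),(.031,.054,(255,255,0))): dot((*(MUG+r*np.array([np.cos(t),np.sin(t)])),z),cc)
for d in np.linspace(.05,.122,12):
    for s in(-.006,.006): dot((*(MUG-d*ex+s*ey),.0945),(255,0,255))
cv2.imwrite("pics/side7b.png",im)
cv2.imwrite("pics/side7.png",cv2.resize(c["pixels"][93:193,193:313],None,fx=6,fy=6,interpolation=cv2.INTER_CUBIC))
```

```text
26.3667 [ 5.05085336e-06 -1.61703448e-05  7.91615772e-06] 11.561301808696108 [ 0.44221651 -0.17385905 -3.62788918]
[[0.985, -0.174, 0.0], [-0.174, -0.985, -0.0], [0.0, 0.0, -1.0]]
```

View pics/side7.png

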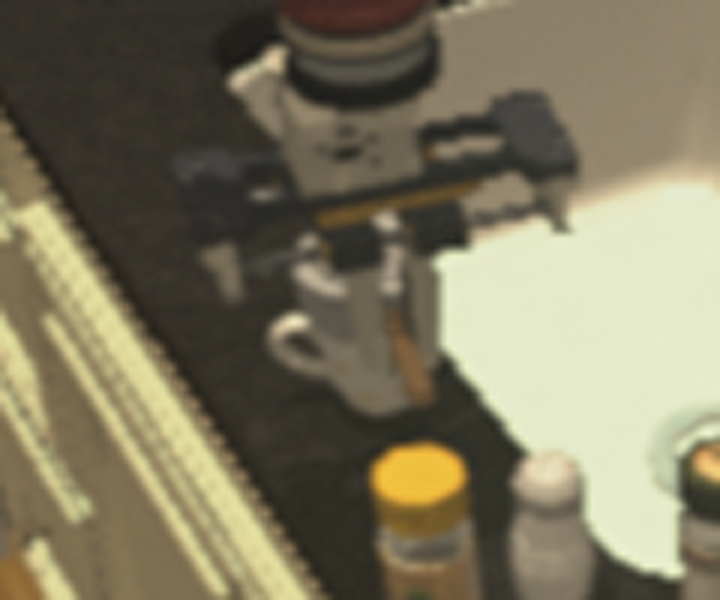

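View pics/side7b.png

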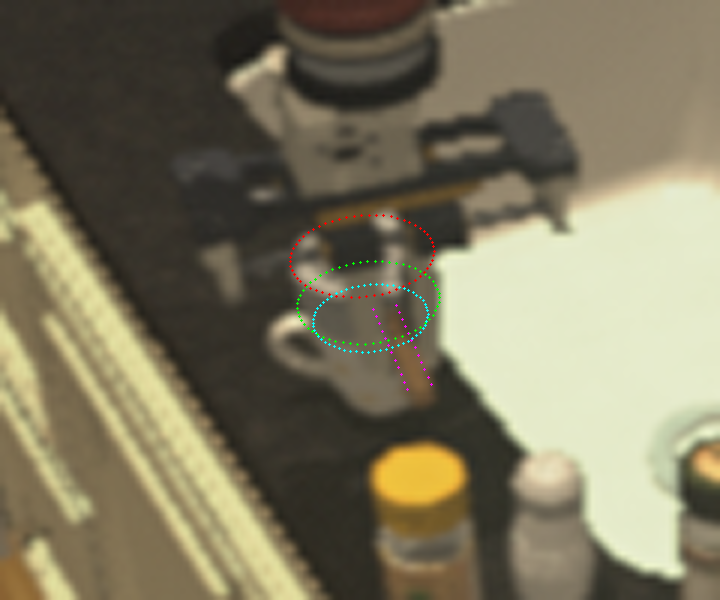

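View pics/top7.png

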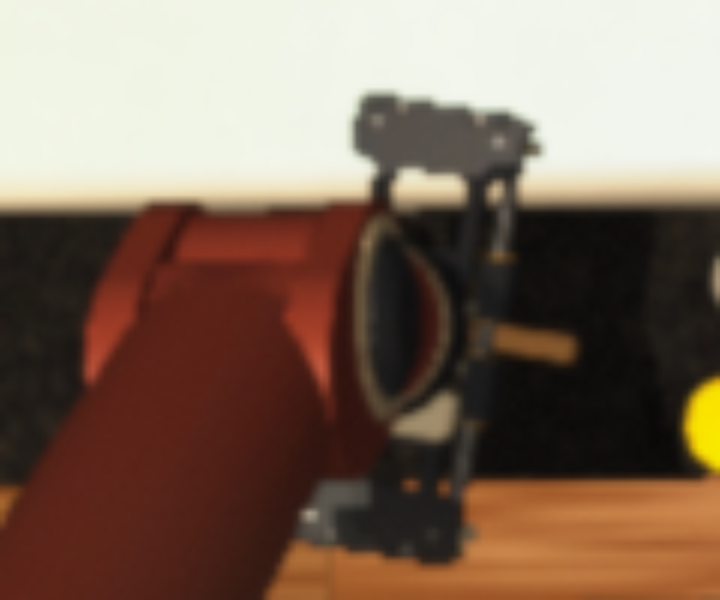

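Run:
```python
from h import *
from bench import env
for n in("top","side"):
    d,l,h=tilt(load(n,7),MUG,80,.095); print(n,len(d),"lat",l.mean().round(4),[(x,h[abs(d-x)<.006].max().round(4) if (abs(d-x)<.006).any() else None) for x in(.06,.07,.08,.09,.1,.11,.12)])
    A,B=load(n,0)["pixels"].astype(int),load(n,7)["pixels"].astype(int); c=load(n,0)
    for p in((.54,-.08,.09),(.475,-.023,.08),(.413,-.018,.09)):
        u,v=proj(c,p).astype(int); print(abs(A-B)[v-10:v+10,u-7:u+7].mean().round(1))
env.finish_job(); print(env.get_clock())
```

```text
top 65 lat -0.0019 [(0.06, None), (0.07, None), (0.08, np.float64(0.0952)), (0.09, np.float64(0.0994)), (0.1, np.float64(0.1032)), (0.11, np.float64(0.1027)), (0.12, np.float64(0.1004))]
5.3
7.3
4.3
side 64 lat -0.001 [(0.06, np.float64(0.0956)), (0.07, np.float64(0.0973)), (0.08, np.float64(0.097)), (0.09, np.float64(0.0965)), (0.1, np.float64(0.0966)), (0.11, np.float64(0.0956)), (0.12, np.float64(0.0971))]
0.6
2.5
1.7
the job is handed in; nothing more can be done
the job is handed in; nothing more can be done
```

I pressed the basket into the 76 mm holder while it stood on the worktop. I then lifted the holder by its handle and carried it over the jars with its underside at about 0.17 m. I handed the job in with it held over the mug; the clock read about 26.5 s of the 59 s allowed.

**Seating:** the basket stopped at the expected height, with the tool at 34.8 mm against 35 mm predicted. It stayed there under a push of about 12 N, and the pictures afterwards showed it flush.

**Final position:** the tool is within 0.02 mm of its target. That puts the underside about 10.5 mm above the rim, centred on the measured mouth of the mug at (0.467, 0.181). The mug mouth was measured from the top camera and agreed with the side view to about 1 mm. In the last pictures the ring itself is mostly hidden behind the gripper and arm, so its centring rests on the grasp geometry and the visible handle.

**Level:** in the side camera's depth the handle is level to about 1 mm over its length. The top camera's depth is noisier, scattering by several mm, and puts the handle about 2 mm to the side.

**Grip:** the fingers read 11.5 to 11.7 mm on the 12 mm handle from the grasp to the end, so I saw no sign of slipping.

**Jars and mug:** both look unmoved in the before and after pictures. The vertical force reading changed from -2.5 to -3.6 N between the first lift and the end. I put this down to the change of arm pose, because resting on the mug would have reduced it.

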